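Put the lid back on the shot jar

ROBOT

A 6-joint arm with a two-finger parallel gripper is mounted at the origin on the work surface. World frame = base frame: x ahead of the robot, y to its left, z up, the work surface at z = 0. Lengths are in m, angles in rad, forces in N, time in s.
With the tool pointing down it reaches from about 0.4 to 0.825 m from the base axis. Payload 7 kg.
Tool frame: the origin (TCP) lies on the centre line of the jaws, within the pads' length; the fingertips stand 22 mm ahead of it and the grasp point (between the pads) lies 3 mm ahead of it; z points along the fingers, y is the line along which they close (so a half turn about z gives the same grasp; the last joint's range is limited). The gripper opens to 88 mm and grips with 3 to 60 N. Pads are 19 mm wide; open, the fingers measure 130 mm over their backs; the gripper's body (78 mm by 193 mm) begins 47 mm behind the grasp point.
Start: joints at [1.481, 0.359, 0.012, 0, -1.224, -0.288], TCP at [0.249, 0.627, 0.249] pointing down, gripper open.
Joint ranges: [-3.07, 3.07], [-1.43, 2.12], [-1.02, 1.25], [-3.03, 1.67], [-3.05, -0], [-3.03, 3.03]. Speed limits (rad/s): [2.39, 2.39, 3.01, 3.14, 3.14, 3.14].

INTERFACE

Orientations are given as [roll, pitch, yaw] about the fixed x, y, z axes, in that order (R = Rz(yaw) Ry(pitch) Rx(roll)).
In Python, from station import monitor, viewer, order gives the robot as it stands. The module is installed in compiled form; this text tells all that it offers.
- The arm moves only by the tool servo_tool, never from a script. Its argument "targets" is a list of rows, each an object with "angular": the turn, a rotation vector about the tool's x, y, z in degrees, a list of three; "xyz": the shift along the tool's x, y, z in cm, a list of three; "claw": the finger opening in cm, from 0 to 8.76. A call has 1 to 20 rows; each row shifts and turns the commanded pose from where the row before left it, along the tool's axes as they then stand; what a row does not reach is not made up. A row lasts 1/10 s, in which the tool goes at most 50 mm and 8.59 degrees, less where a joint would pass 70% of its speed; a pose out of reach is approached as far as the arm can. A call is refused whole if a number of a shift passes 5 or a number of a turn 8.59, either way. A call with a gripper value outside its range is refused whole. The fingers move at their own pace and stop on an object; "force" is the grip in N (left out, the last holds). Time passes only in rows, so rows that do not move let the fingers close. It gives the time, the measured TCP pose, the force, the opening and the grip force at its end, in the units of the state.
- monitor.get_state(): the state, without advancing time (a new reading comes with each control period).
- viewer.grab_frame(name): name is "scene" or "top" or "wrist"; returns a dict with "color" (400x640x3 uint8, blue, green, red), "fovy" (degrees; the focal length in pixels is half the picture's height over the tangent of half this angle, whatever the lens; pixels are square), "cx", "cy" (the principal point, pixels), "k1" (the pictures are not rectified: a ray, as slopes to the right and down, at radius r is drawn at 1 + k1 r^2 times it, then the intrinsics apply), "R" (3x3) and "t" (3): a world point X has camera coordinates R X + t. Camera axes: x right, y down, z forward; pixel columns grow to the right and rows downward; lengths in m; the calibration is good to about 2 mm. A picture is of the moment at which its call begins. There is no depth.
- order.job_done(): hands the job in; it is judged then, once.
The state is a dict: "t": time; "q": joint angles; "qd": joint speeds; "joint_efforts": joint torques, N m; "eef_pos": TCP position; "ee_rot": TCP orientation; "force": force on the tool from outside, world axes, zero at the start; "moment": the same for the moment, N m; "width": finger opening in m; "gripper_force": force on a finger pad.
Only numpy, scipy, OpenCV 4.12 (cv2) and the standard library are available. Lean on these libraries where they do the work, as an engineer would, in place of code of your own. Each camera call takes 0.05 s, during which the arm holds its last target. There are 200 camera calls.

TASK

Close the open jar of burnishing shot with its own lid, the wider of the two lids lying on the bench: set it level on the neck, turn it backward (counter-clockwise from above) until you feel it drop into the thread, then screw it forward until it is fully home on the rim and snug, and let go. Feel your way and never force it: a lid that will not turn forward is not in its thread yet. Leave everything else on the bench where it is.

Things in the scene. Friction and masses are not known exactly. Their poses are not given: they have to be found in the camera images.
- block: Wooden block, 100 x 205 x 40 mm, fixed to the bench, with two open white plastic jars held firmly in its pockets (they do not turn). Origin: on the bench, on the axis of the larger jar (body 72 mm wide, neck 42 mm, mouth 33 mm, shoulder 69 mm above the bench). The block reaches from 50 mm at -y to 155 mm at +y; 106 mm along +y stands a smaller jar (26 mm mouth, 72 mm high) that is left open.
- jar_rim (a point): Centre of the larger jar's mouth, level with the rubber seal ring on its rim, 102 mm above the bench; z up. The neck has a right-hand four-start quick thread, 53 mm across, falling 6 mm per radian: 4 starts 90 deg apart with a 27 deg entry gap before each and an upright stop rib at each thread's end. The angle of the starts differs every time and is not measured; the axes here do not show it.
- lid: The larger jar's lid, right way up: round knurled aluminium cap, 62 mm wide, 24 mm high, 40 to 85 g; origin: centre of its lower edge, z up. Inside the skirt (57 mm bore) are 4 lugs, 90 deg apart, 6 mm wide, 46 mm between them. Set on the neck they ride on threads or ribs; turned forward (clockwise from above) there they jam on the ribs; turned back up to 1.5 rad they fall through the gaps.
- lid_seat (a point): Centre of the flat inner top of the lid, 20 mm above its lower edge. Its height over jar_rim tells the state: 6.5 to 12 mm riding on threads or ribs (turned back it climbs, then drops), 2 to 4.5 mm dropped in the thread, 0 on the seal. From the drop 0.4 to 0.7 rad forward brings it onto the seal, 0.25 rad more takes up slack; then it bites: the moment climbs 0.3 N m or more in 0.25 rad.
- small_lid: Smaller aluminium lid, 42 mm wide, 18 mm high; origin: centre of its lower edge. A bystander.
- graver: Graver lying on the bench: wooden mushroom handle and thin steel blade, 105 mm long along its x, 27 mm thick at the handle (at -x); origin under its middle. A bystander.
- loupe: Black eye loupe standing on the bench, 36 mm wide and high; origin: centre of its underside. A bystander.
- oilstone: Grey oilstone on a wooden base, 170 x 62 x 34 mm, long along its x; origin: centre of its underside. A bystander.
- hammer_a: Chasing hammer lying on the bench, 200 mm long along its x, head 80 mm across; origin under its middle. A bystander.
- hammer_b: A second chasing hammer, like the first. A bystander.
- brush: Bench brush with wooden back and brass bristles, 165 mm long along its x, 26 mm high; origin under its middle. A bystander.
Mind the look-alikes: they are no part of the job. What is shaped like the lid but blue or turquoise is not meant.

How it is judged:
On the way:
1. the lid has dropped level into the thread (z of lid_seat in the frame of jar_rim between 0.0018 and 0.005 m and angle between lid's own z axis and vertical below 0.08 rad and horizontal distance between lid_seat and jar_rim below 0.004 m), for 0.1 s.
At the end, for the whole second after the job is handed in: The lid sits level (within 0.05 rad) and centred (4 mm) on the jar, its inner top on the rim (within 1.2 mm), snug (pressing on rim and thread with over 4 N in all), released and at rest (z of lid_seat in the frame of jar_rim below 0.0012 m and angle between lid's own z axis and vertical below 0.05 rad and horizontal distance between lid_seat and jar_rim below 0.004 m and contact force between lid and block above 4 N and linear speed of lid below 0.01 m/s); the robot touches nothing.
It fails at once if the lid is forced while not yet home (over 60 N between lid and jar while 2.5 mm or more above home) (contact force between lid and block above 60 N and z of lid_seat in the frame of jar_rim above 0.0025 m).
It fails at once if the lid is overtightened (clamping and turning forces between lid and jar over 150 N in all) (contact force between lid and block above 150 N).
It fails at once if another loose thing on the bench is shifted by over 20 mm (distance of any of small_lid, graver, loupe, oilstone, hammer_a, hammer_b, brush from where it was at the start of the episode above 0.02 m).
It also fails if it takes over 64 s, if anything falls off the work surface, if the arm or the gripper's body presses on something with over 40 N, if the wrist force passes 120 N, or if a joint passes its speed limit or range.

## Working session

There is one attempt and no reset: what is moved stays moved. The work goes in short steps, Python scripts to look and compute and a tool call to move; the robot and the scene stay as the last step left them, time stands still between calls to the robot, and variables do not carry over. Pictures are saved under pics/ and viewed, at most 10 in all, crops included, and the job is handed in when it is done.

Besides the shell and the picture viewer there is one more tool, called as name([rows], argument=value, ...), one row to a line, values as JSON. servo_tool: Moves the arm, as the interface text tells. Its arguments: {"type":"object","properties":{"targets":{"type":"array"},"force":{"type":"number"}},"required":["targets"]}

```bash
mkdir -p pics
cat > h.py <<'E'
import numpy as np, cv2, pickle
from station import monitor, viewer, order
def grab(n):
    f=viewer.grab_frame(n); pickle.dump(f,open(f'pics/{n}.pkl','wb')); return f
def load(n): return pickle.load(open(f'pics/{n}.pkl','rb'))
def K(f):
    h=f['color'].shape[0]; F=h/2/np.tan(np.radians(f['fovy'])/2)
    return np.array([[F,0,f['cx']],[0,F,f['cy']],[0,0,1.]])
def ray(f,uv):
    p=cv2.undistortPoints(np.array(uv,float).reshape(-1,1,2),K(f),np.array([f['k1'],0,0,0.])).reshape(-1,2)
    R=np.array(f['R']);t=np.array(f['t'])
    return -R.T@t,(np.c_[p,np.ones(len(p))])@R
def px2w(f,uv,z):
    c,d=ray(f,uv); return c+d*((z-c[2])/d[:,2])[:,None]
def w2px(f,X):
    R=np.array(f['R']);r,_=cv2.Rodrigues(R)
    return cv2.projectPoints(np.array(X,float).reshape(-1,1,3),r,np.array(f['t'],float),K(f),np.array([f['k1'],0,0,0.]))[0].reshape(-1,2)
E
python3 - <<'E'
from h import *
for n in('top','scene','wrist'):
    f=grab(n); cv2.imwrite(f'pics/{n}1.png',f['color']); print(n,f['fovy'],f['k1'],-np.array(f['R']).T@f['t'])
s=monitor.get_state(); print(s)
E
```

```text
top 51.81989084678563 0.03165604827382007 [0.35754275 0.12158374 1.10326017]
scene 48.42311447592475 -0.10580336345390791 [ 1.29427528 -0.17604186  1.39341075]
wrist 62.28460309403081 0.01689101304516202 [0.32004112 0.59900957 0.38436356]
{'t': 0.15, 'q': array([ 1.48112451e+00,  3.59206494e-01,  1.12513542e-02, -2.02716907e-04,
       -1.22413781e+00, -2.88079729e-01]), 'qd': array([-0.00022121, -0.00161962,  0.00323477,  0.00078307, -0.00125979,
        0.00048374]), 'joint_efforts': array([-1.86390673e-03, -5.83274388e+01,  2.93291116e+01,  7.00127229e+00,
        8.80967360e-03, -1.12822129e-04]), 'eef_pos': array([0.24888593, 0.62705502, 0.2478497 ]), 'ee_rot': array([ 3.14029532e+00, -1.85670891e-04, -3.77820428e-01]), 'force': array([-0.49956056,  0.05356141, -0.55431485]), 'moment': array([0.0016115 , 0.02574751, 0.00228139]), 'gripper_force': 0.0, 'width': 0.08728976282531471}
```

View pics/top1.png

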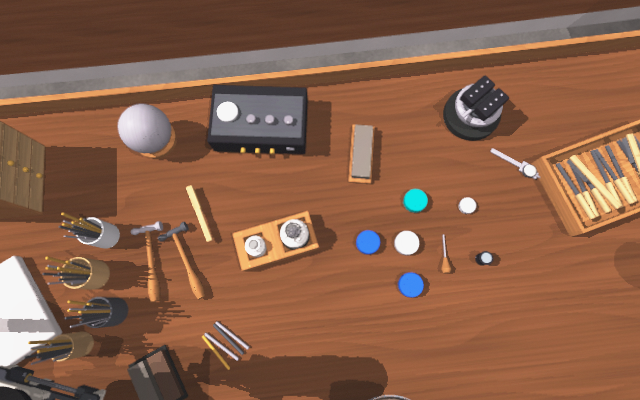

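View pics/scene1.png

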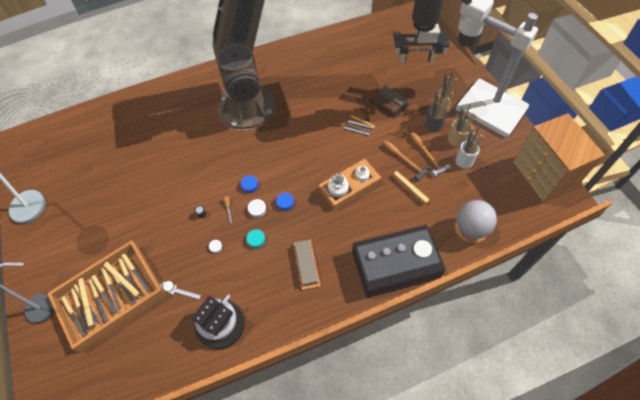

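The top view shows the white lid at about (407,243), the small lid at (468,205), the large jar at (294,233) and the small jar at (255,245). The blue and turquoise decoys lie around the lid. Next I locate the lid and jar precisely.

Run:
```python
from h import *
f=load('top');g=load('scene')
def blob(f,box,thr=150):
    x0,y0,x1,y1=box; c=f['color'][y0:y1,x0:x1].astype(int)
    m=((c.min(2)>thr)&(c.max(2)-c.min(2)<50)).astype(np.uint8)
    n,l,s,ce=cv2.connectedComponentsWithStats(m); i=1+s[1:,4].argmax(); return ce[i]+[x0,y0],s[i]
for nm,fr,box in(('top lid',f,(390,225,425,260)),('sc lid',g,(243,196,270,220))):
    c,s=blob(fr,box); print(nm,c,s, px2w(fr,[c],.022))
a=cv2.resize(f['color'][205:275,225:325],None,fx=6,fy=6,interpolation=cv2.INTER_CUBIC)
b=cv2.resize(g['color'][155:210,315:385],None,fx=6,fy=6,interpolation=cv2.INTER_CUBIC)
o=np.zeros((420,0+600,3),np.uint8); o[:]=a
cv2.imwrite('pics/c1.png',o)
# guess projections
for u in((294,233),): print(px2w(f,[u],.102))
print(px2w(g,[(339,183)],.102),px2w(f,[(255,245)],.072))
```

```text
top lid [406.47157895 242.36      ] [  4   6  25  24 475] [[ 0.48306469 -0.11421683  0.022     ]]
sc lid [256.49186992 207.13414634] [  5   3  18  17 246] [[ 0.48471866 -0.11569901  0.022     ]]
[[0.52866088 0.17336473 0.102     ]]
[[0.55624368 0.17185599 0.102     ]] [[0.51496177 0.27537889 0.072     ]]
```

View pics/c1.png

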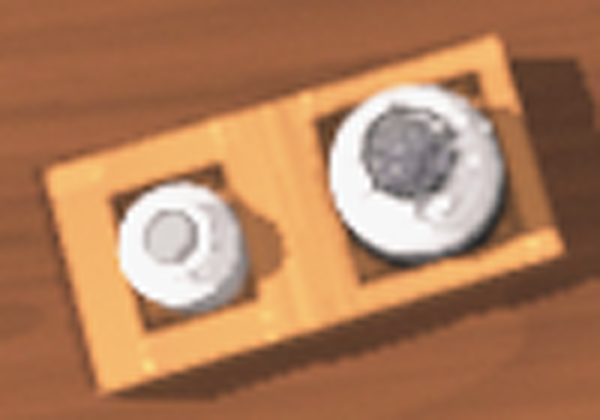

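servo_tool([
  {"xyz": [0,0,-4],"angular": [0,0,0],"claw": 8.7},
  {"xyz": [2.73,3.35,0],"angular": [0,0,0],"claw": 8.7},
  {"xyz": [2.73,3.35,0],"angular": [0,0,0],"claw": 8.7},
  {"xyz": [2.73,3.35,0],"angular": [0,0,0],"claw": 8.7},
  {"xyz": [2.73,3.35,0],"angular": [0,0,0],"claw": 8.7},
  {"xyz": [2.73,3.35,0],"angular": [0,0,0],"claw": 8.7},
  {"xyz": [2.73,3.35,0],"angular": [0,0,0],"claw": 8.7},
  {"xyz": [2.73,3.35,0],"angular": [0,0,0],"claw": 8.7},
  {"xyz": [2.73,3.35,0],"angular": [0,0,0],"claw": 8.7},
  {"xyz": [2.73,3.35,0],"angular": [0,0,0],"claw": 8.7},
  {"xyz": [2.73,3.35,0],"angular": [0,0,0],"claw": 8.7},
  {"xyz": [2.73,3.35,0],"angular": [0,0,0],"claw": 8.7},
  {"xyz": [2.73,3.35,0],"angular": [0,0,0],"claw": 8.7},
  {"xyz": [2.73,3.35,0],"angular": [0,0,0],"claw": 8.7},
  {"xyz": [2.73,3.35,0],"angular": [0,0,0],"claw": 8.7},
  {"xyz": [2.73,3.35,0],"angular": [0,0,0],"claw": 8.7},
  {"xyz": [2.73,3.35,0],"angular": [0,0,0],"claw": 8.7},
  {"xyz": [2.73,3.35,0],"angular": [0,0,0],"claw": 8.7},
  {"xyz": [2.73,3.35,0],"angular": [0,0,0],"claw": 8.7},
  {"xyz": [0,0,0],"angular": [0,0,0],"claw": 8.7},
])

```text
t: 2.15
eef_pos: [0.4838, -0.1183, 0.2878]
ee_rot: [3.14, 0.001, -0.383]
force: [-0.9, 0.5, -0.3]
width: 0.087
gripper_force: 0.0
```

servo_tool([
  {"xyz": [0,0,0],"angular": [0,0,8.5],"claw": 8.7},
  {"xyz": [0,0,0],"angular": [0,0,8.5],"claw": 8.7},
  {"xyz": [0,0,0],"angular": [0,0,8.5],"claw": 8.7},
  {"xyz": [0,0,0],"angular": [0,0,8.5],"claw": 8.7},
  {"xyz": [0,0,0],"angular": [0,0,8.5],"claw": 8.7},
  {"xyz": [0,0,0],"angular": [0,0,8.5],"claw": 8.7},
  {"xyz": [0,0,0],"angular": [0,0,8.5],"claw": 8.7},
  {"xyz": [0,0,0],"angular": [0,0,8.5],"claw": 8.7},
  {"xyz": [0,0,0],"angular": [0,0,8.5],"claw": 8.7},
  {"xyz": [0,0,0],"angular": [0,0,8.5],"claw": 8.7},
  {"xyz": [0,0,0],"angular": [0,0,8.5],"claw": 8.7},
  {"xyz": [0,0,0],"angular": [0,0,8.5],"claw": 8.7},
  {"xyz": [0,0,0],"angular": [0,0,8.5],"claw": 8.7},
  {"xyz": [0,0,0],"angular": [0,0,8.5],"claw": 8.7},
  {"xyz": [0,0,0],"angular": [0,0,0],"claw": 8.7},
  {"xyz": [0,0,0],"angular": [0,0,0],"claw": 8.7},
])

```text
t: 3.75
eef_pos: [0.4832, -0.1141, 0.2885]
ee_rot: [3.141, -0.0, -2.45]
force: [-0.8, 0.3, -0.1]
width: 0.0866
gripper_force: 0.0
```

Run:
```python
from h import *
s=monitor.get_state(); print(s['t'],s['eef_pos'],s['ee_rot'],s['q'])
f=grab('wrist'); cv2.imwrite('pics/w2.png',f['color'])
print(w2px(f,[[.484,-.115,.024],[.484,-.115,0]]))
```

```text
3.75 [ 0.48317264 -0.11413299  0.28847408] [ 3.14142409e+00 -1.15962975e-04 -2.44999042e+00] [ 1.64615169e-01  3.53520558e-02 -3.06679651e-01 -9.27374726e-05
 -1.22894963e+00 -1.04377818e+00]
[[313.17837715 166.68325074]
 [313.27243471 163.13099483]]
```

View pics/w2.png

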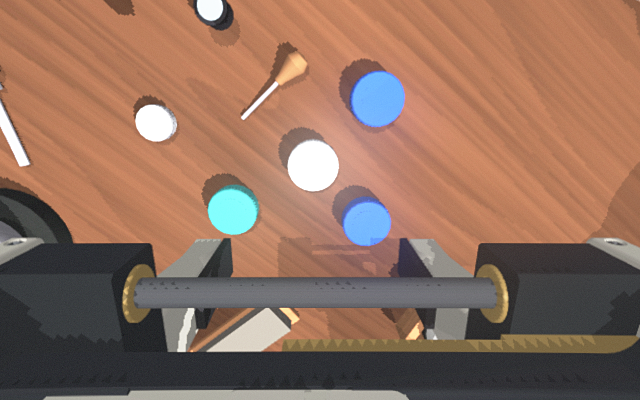

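The lid sits at (313,166) in the wrist view. The jaw line is horizontal there and clears the turquoise lid (233,210) and both blue ones (377,98) and (367,222).

```bash
cat >> h.py <<'E'
def fitlid(f,box,z,thr=170):
    x0,y0,x1,y1=box; c=f['color'][y0:y1,x0:x1].astype(int)
    m=((c.min(2)>thr)&(c.max(2)-c.min(2)<45)).astype(np.uint8)
    n,l,s,ce=cv2.connectedComponentsWithStats(m); i=1+s[1:,4].argmax()
    k=cv2.findContours((l==i).astype(np.uint8),0,1)[0][0].reshape(-1,2)
    h=cv2.convexHull(k).reshape(-1,2)+[x0,y0]
    w=px2w(f,h,z)[:,:2].astype(np.float32); return cv2.fitEllipse(w) if len(w)>5 else None, s[i]
def totool(d,yaw):
    c,s=np.cos(yaw),np.sin(yaw); return np.array([c*d[0]+s*d[1], s*d[0]-c*d[1]])
E
python3 - <<'E'
from h import *
f=load('wrist');s=monitor.get_state()
e=fitlid(f,(275,125,350,197),.024); print(e)
print('tool move',totool(np.array(e[0][0])-s['eef_pos'][:2],s['ee_rot'][2])*100, (s['eef_pos'][2]-.0245)*100)
for n,b in(('top',(390,225,425,260)),('scene',(243,196,270,220))): print(fitlid(load(n),b,.022,150))
E
```

```text
(((0.4835502803325653, -0.1161092221736908), (0.06293203681707382, 0.06387166678905487), 117.35350036621094), array([  12,   15,   52,   52, 2085], dtype=int32))
tool move [ 0.09898867 -0.16929282] 26.402493401384124
(((0.48334115743637085, -0.11424178630113602), (0.062472518533468246, 0.0659232884645462), 16.00845718383789), array([  4,   6,  25,  24, 475], dtype=int32))
(((0.4842832684516907, -0.1155729666352272), (0.0636715367436409, 0.06935000419616699), 100.72179412841797), array([  5,   3,  18,  17, 246], dtype=int32))
```

servo_tool([
  {"xyz": [0.1,-0.13,4],"angular": [0,0,0],"claw": 8.7},
  {"xyz": [0,0,4],"angular": [0,0,0],"claw": 8.7},
  {"xyz": [0,0,4],"angular": [0,0,0],"claw": 8.7},
  {"xyz": [0,0,4],"angular": [0,0,0],"claw": 8.7},
  {"xyz": [0,0,4],"angular": [0,0,0],"claw": 8.7},
  {"xyz": [0,0,3],"angular": [0,0,0],"claw": 8.7},
  {"xyz": [0,0,2],"angular": [0,0,0],"claw": 8.7},
  {"xyz": [0,0,1],"angular": [0,0,0],"claw": 8.7},
  {"xyz": [0,0,0.4],"angular": [0,0,0],"claw": 8.7},
  {"xyz": [0,0,0],"angular": [0,0,0],"claw": 8.7},
  {"xyz": [0,0,0],"angular": [0,0,0],"claw": 8.7},
])

```text
t: 4.9
eef_pos: [0.4842, -0.1159, 0.0255]
ee_rot: [-3.141, 0.001, -2.454]
force: [0.2, -0.3, -0.0]
width: 0.0872
gripper_force: 0.0
```

servo_tool([
  {"xyz": [0,0,0],"angular": [0,0,0],"claw": 5.5},
  {"xyz": [0,0,0],"angular": [0,0,0],"claw": 5.5},
  {"xyz": [0,0,0],"angular": [0,0,0],"claw": 5.5},
  {"xyz": [0,0,0],"angular": [0,0,0],"claw": 5.5},
  {"xyz": [0,0,0],"angular": [0,0,0],"claw": 5.5},
  {"xyz": [0,0,0],"angular": [0,0,0],"claw": 5.5},
  {"xyz": [0,0,0],"angular": [0,0,0],"claw": 5.5},
  {"xyz": [0,0,0],"angular": [0,0,0],"claw": 5.5},
], force=20)

```text
t: 5.7
eef_pos: [0.4836, -0.116, 0.0249]
ee_rot: [-3.141, 0.0, -2.454]
force: [-1.3, 1.1, 6.1]
width: 0.0615
gripper_force: 20.0
```

servo_tool([
  {"xyz": [0,0,-1],"angular": [0,0,0],"claw": 5.5},
  {"xyz": [0,0,-2.5],"angular": [0,0,0],"claw": 5.5},
  {"xyz": [0,0,-4],"angular": [0,0,0],"claw": 5.5},
  {"xyz": [0,0,-4],"angular": [0,0,0],"claw": 5.5},
  {"xyz": [0,0,-4],"angular": [0,0,0],"claw": 5.5},
  {"xyz": [0,0,-4],"angular": [0,0,0],"claw": 5.5},
  {"xyz": [-2.85,2.44,-2],"angular": [0,0,0],"claw": 5.5},
  {"xyz": [-2.85,2.44,-2],"angular": [0,0,0],"claw": 5.5},
  {"xyz": [-2.85,2.44,-2],"angular": [0,0,0],"claw": 5.5},
  {"xyz": [-2.85,2.44,-2],"angular": [0,0,0],"claw": 5.5},
  {"xyz": [-2.85,2.44,0],"angular": [0,0,0],"claw": 5.5},
  {"xyz": [-2.85,2.44,0],"angular": [0,0,0],"claw": 5.5},
  {"xyz": [-2.85,2.44,0],"angular": [0,0,0],"claw": 5.5},
  {"xyz": [-2.85,2.44,0],"angular": [0,0,0],"claw": 5.5},
  {"xyz": [0,0,0],"angular": [0,0,0],"claw": 5.5},
  {"xyz": [0,0,0],"angular": [0,0,0],"claw": 5.5},
  {"xyz": [0,0,0],"angular": [0,0,0],"claw": 5.5},
])

```text
t: 7.4
eef_pos: [0.5355, 0.1789, 0.2997]
ee_rot: [3.142, -0.0, -2.455]
force: [0.3, 0.7, -0.4]
width: 0.0614
gripper_force: 20.0
```

Run:
```python
from h import *
s=monitor.get_state(); print(s['t'],s['eef_pos'],s['ee_rot'],s['q'],s['force'],s['moment'],s['width'])
f=grab('wrist'); 
print(w2px(f,[[.536,.179,.102],[.536,.179,0.069]]))
cv2.imwrite('pics/w3.png',cv2.resize(f['color'][60:360,140:500],None,fx=2,fy=2,interpolation=cv2.INTER_CUBIC))
```

```text
7.4 [0.53549372 0.17891589 0.29967957] [ 3.14151081e+00 -4.41559786e-04 -2.45488396e+00] [ 6.69016254e-01  1.47868299e-01 -1.54609726e-01 -7.75292288e-05
 -1.26876124e+00 -1.55308082e+00] [ 0.32674782  0.6521997  -0.37349087] [ 0.00430704 -0.10601157 -0.04597436] 0.06138362030680476
[[313.75643072 179.48521115]
 [313.85767198 172.8113074 ]]
```

View pics/w3.png

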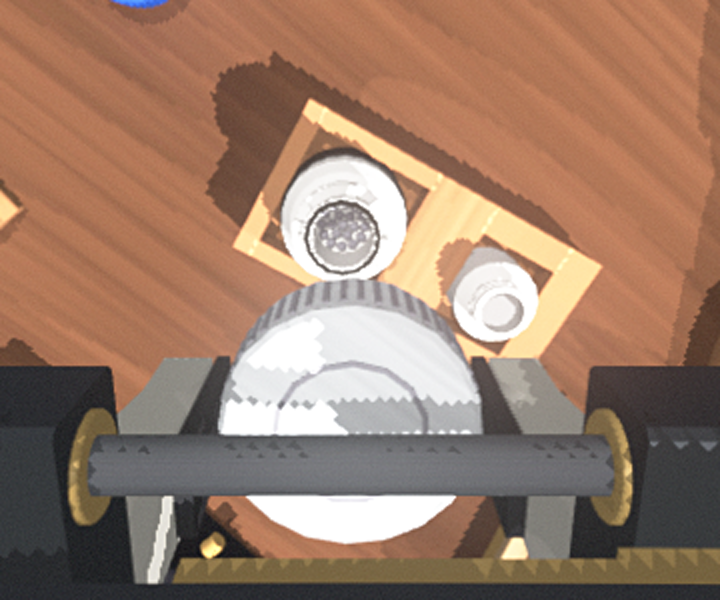

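The seal ring shows at about crop (342,236), and the lid's top disc runs from about (347,303) to (347,543). I'll convert both.

Run:
```python
from h import *
f=load('wrist'); P=lambda x,y:(140+x/2-.25,60+y/2-.25)
s=monitor.get_state(); tcp=s['eef_pos']; yaw=s['ee_rot'][2]
g=cv2.cvtColor(f['color'],cv2.COLOR_BGR2GRAY).astype(float)
X=px2w(f,[P(342,236)],.102)[0]
# refine: darkest ring radius per direction, back-projected on z=.102
for it in range(3):
    pts=[]
    for a in np.linspace(0,2*np.pi,72,endpoint=False):
        r=np.arange(.014,.024,.0005)
        w=np.c_[X[0]+r*np.cos(a),X[1]+r*np.sin(a),np.full(len(r),.102)]
        p=w2px(f,w).astype(np.float32)
        v=cv2.remap(g.astype(np.float32),p[:,0].copy(),p[:,1].copy(),1).ravel()
        i=v.argmin(); pts.append(w[i,:2])
    e=cv2.fitEllipse(np.array(pts,np.float32)); X=np.r_[e[0],.102]; 
print('rim wrist',e)
# top
t=load('top'); print('rim top',px2w(t,[(291.5,229.9)],.102))
L=px2w(f,[P(347,303),P(347,543),P(219,423),P(481,423)],tcp[2]-.0005)
print('lid rel tool', [totool(q[:2]-tcp[:2],yaw)*1000 for q in L])
print('need move mm',totool(X[:2]-tcp[:2],yaw)*1000)
```

```text
rim wrist ((0.5374013781547546, 0.1761500984430313), (0.03688596934080124, 0.036980073899030685), 177.7957763671875)
rim top [[0.53705757 0.17870369 0.102     ]]
lid rel tool [array([31.55556315,  0.44839603]), array([-30.33112586,   0.43770084]), array([  2.32089131, -29.08489818]), array([ 2.40285092, 31.35117157])]
need move mm [ 0.22563733 -3.10083663]
```

servo_tool([
  {"xyz": [-0.03,-0.32,2],"angular": [0,0,0],"claw": 5.5},
  {"xyz": [0,0,4],"angular": [0,0,0],"claw": 5.5},
  {"xyz": [0,0,4],"angular": [0,0,0],"claw": 5.5},
  {"xyz": [0,0,4],"angular": [0,0,0],"claw": 5.5},
  {"xyz": [0,0,2],"angular": [0,0,0],"claw": 5.5},
  {"xyz": [0,0,1],"angular": [0,0,0],"claw": 5.5},
  {"xyz": [0,0,0.5],"angular": [0,0,0],"claw": 5.5},
  {"xyz": [0,0,0],"angular": [0,0,0],"claw": 5.5},
  {"xyz": [0,0,0],"angular": [0,0,0],"claw": 5.5},
], force=30)

```text
t: 8.35
eef_pos: [0.5389, 0.1775, 0.1259]
ee_rot: [-3.141, 0.002, -2.455]
force: [-0.5, 0.5, -0.7]
width: 0.0613
gripper_force: 30.0
```

servo_tool([
  {"xyz": [0,0,0.1],"angular": [0,0,0],"claw": 5.5},
  {"xyz": [0,0,0.1],"angular": [0,0,0],"claw": 5.5},
  {"xyz": [0,0,0.1],"angular": [0,0,0],"claw": 5.5},
  {"xyz": [0,0,0],"angular": [0,0,0],"claw": 5.5},
])

```text
t: 8.75
eef_pos: [0.5381, 0.1771, 0.1216]
ee_rot: [-3.142, 0.0, -2.455]
force: [-0.4, -1.7, -0.9]
width: 0.0616
gripper_force: 30.0
```

servo_tool([
  {"xyz": [0,0,0.1],"angular": [0,0,0],"claw": 5.5},
  {"xyz": [0,0,0.1],"angular": [0,0,0],"claw": 5.5},
  {"xyz": [0,0,0.05],"angular": [0,0,0],"claw": 5.5},
  {"xyz": [0,0,0],"angular": [0,0,0],"claw": 5.5},
])

```text
t: 9.15
eef_pos: [0.5381, 0.1771, 0.1189]
ee_rot: [3.142, -0.0, -2.455]
force: [-0.1, -1.7, -1.1]
width: 0.0617
gripper_force: 30.0
```

servo_tool([
  {"xyz": [0,0,0.1],"angular": [0,0,0],"claw": 5.5},
  {"xyz": [0,0,0.05],"angular": [0,0,0],"claw": 5.5},
  {"xyz": [0,0,0],"angular": [0,0,0],"claw": 5.5},
])

```text
t: 9.45
eef_pos: [0.5383, 0.1772, 0.118]
ee_rot: [-3.141, 0.0, -2.455]
force: [-1.1, -0.9, 4.4]
width: 0.0613
gripper_force: 30.0
```

servo_tool([
  {"xyz": [0,0,0],"angular": [0,0,-4],"claw": 5.5},
  {"xyz": [0,0,0],"angular": [0,0,-4],"claw": 5.5},
  {"xyz": [0,0,0],"angular": [0,0,0],"claw": 5.5},
])

```text
t: 9.75
eef_pos: [0.538, 0.1771, 0.1174]
ee_rot: [3.141, -0.0, -2.314]
force: [-0.1, -1.6, -0.3]
width: 0.0617
gripper_force: 30.0
```

```bash
python3 -c "
from h import *
s=monitor.get_state();print(s['t'],s['eef_pos'],s['ee_rot'],s['force'],s['moment'],s['q'])"
```

```text
9.75 [0.53797766 0.17709348 0.11739392] [ 3.14149436e+00 -3.71349264e-04 -2.31413620e+00] [-0.05542284 -1.59794592 -0.33444278] [-0.52994948 -0.13020379 -0.04581812] [ 6.63462479e-01  3.02619264e-01 -4.00095802e-01 -4.76241236e-05
 -8.68463677e-01 -1.40677160e+00]
```

servo_tool([
  {"xyz": [0,0,0.1],"angular": [0,0,0],"claw": 5.5},
  {"xyz": [0,0,0.05],"angular": [0,0,0],"claw": 5.5},
  {"xyz": [0,0,0],"angular": [0,0,0],"claw": 5.5},
])

```text
t: 10.05
eef_pos: [0.5381, 0.1771, 0.1159]
ee_rot: [-3.142, -0.0, -2.316]
force: [-0.0, -1.8, 0.2]
width: 0.0616
gripper_force: 30.0
```

servo_tool([
  {"xyz": [0,0,0.05],"angular": [0,0,0],"claw": 5.5},
  {"xyz": [0,0,0],"angular": [0,0,0],"claw": 5.5},
])

```text
t: 10.25
eef_pos: [0.5381, 0.1771, 0.1155]
ee_rot: [-3.142, -0.0, -2.315]
force: [0.3, -2.5, 0.3]
width: 0.0612
gripper_force: 30.0
```

servo_tool([
  {"xyz": [0,0,0.1],"angular": [0,0,0],"claw": 5.5},
  {"xyz": [0,0,0.1],"angular": [0,0,0],"claw": 5.5},
  {"xyz": [0,0,0],"angular": [0,0,0],"claw": 5.5},
])

```text
t: 10.55
eef_pos: [0.5381, 0.1771, 0.1134]
ee_rot: [-3.142, -0.0, -2.315]
force: [0.1, -2.6, 0.7]
width: 0.0615
gripper_force: 30.0
```

servo_tool([
  {"xyz": [0,0,0.1],"angular": [0,0,0],"claw": 5.5},
  {"xyz": [0,0,0.05],"angular": [0,0,0],"claw": 5.5},
  {"xyz": [0,0,0],"angular": [0,0,0],"claw": 5.5},
])

```text
t: 10.85
eef_pos: [0.5381, 0.1771, 0.112]
ee_rot: [3.142, -0.0, -2.315]
force: [0.8, -2.8, 0.2]
width: 0.0617
gripper_force: 30.0
```

servo_tool([
  {"xyz": [0,0,0.1],"angular": [0,0,0],"claw": 5.5},
  {"xyz": [0,0,0],"angular": [0,0,0],"claw": 5.5},
  {"xyz": [0,0,0],"angular": [0,0,0],"claw": 5.5},
])

```text
t: 11.15
eef_pos: [0.5381, 0.1772, 0.111]
ee_rot: [-3.142, -0.0, -2.315]
force: [-0.3, -2.6, -0.2]
width: 0.0617
gripper_force: 30.0
```

servo_tool([
  {"xyz": [0,0,0.05],"angular": [0,0,0],"claw": 5.5},
  {"xyz": [0,0,0],"angular": [0,0,0],"claw": 5.5},
])

```text
t: 11.35
eef_pos: [0.5381, 0.1772, 0.1107]
ee_rot: [-3.142, -0.0, -2.315]
force: [-0.2, -4.6, 3.1]
width: 0.0612
gripper_force: 30.0
```

```bash
python3 -c "
from h import *
s=monitor.get_state();print(s['t'],s['eef_pos'],s['ee_rot'],s['force'],s['moment'],s['q'])"
```

```text
11.35 [0.5381291  0.17715519 0.11071183] [-3.14152962e+00 -3.69052174e-05 -2.31503934e+00] [-0.23475407 -4.59585173  3.10957017] [-1.29021598  0.10366779  0.00252296] [ 6.63448559e-01  3.10539094e-01 -4.07151781e-01  9.05222078e-05
 -8.53131634e-01 -1.40775110e+00]
```

servo_tool([
  {"xyz": [0.04,-0.03,0],"angular": [0,0,0],"claw": 5.5},
  {"xyz": [0,0,0.02],"angular": [0,0,4],"claw": 5.5},
  {"xyz": [0,0,0.04],"angular": [0,0,4],"claw": 5.5},
  {"xyz": [0,0,0],"angular": [0,0,0],"claw": 5.5},
], force=40)

```text
t: 11.75
eef_pos: [0.5383, 0.177, 0.1099]
ee_rot: [3.141, 0.001, -2.456]
force: [-0.0, -2.4, 1.7]
width: 0.0618
gripper_force: 40.0
```

```bash
python3 -c "
from h import *
s=monitor.get_state();print(s['t'],s['eef_pos'],s['ee_rot'],s['force'],s['moment'],s['q'])"
```

```text
11.75 [0.53826056 0.17702922 0.10989586] [ 3.14141545e+00  6.11340997e-04 -2.45579467e+00] [-0.01819919 -2.38530503  1.70296503] [-0.48200626 -0.12493626 -0.11375381] [ 6.62937369e-01  3.11373598e-01 -4.08072927e-01 -2.54238038e-04
 -8.50742687e-01 -1.54776807e+00]
```

Forward it turns freely and sinks with the thread, so I keep going.

servo_tool([
  {"xyz": [0.01,-0.01,0.04],"angular": [0,0,4],"claw": 5.5},
  {"xyz": [0,0,0.04],"angular": [0,0,4],"claw": 5.5},
  {"xyz": [0,0,0.04],"angular": [0,0,4],"claw": 5.5},
  {"xyz": [0,0,0],"angular": [0,0,0],"claw": 5.5},
])

```text
t: 12.15
eef_pos: [0.5383, 0.177, 0.1087]
ee_rot: [3.141, 0.001, -2.663]
force: [0.1, -1.1, 0.4]
width: 0.0614
gripper_force: 40.0
```

```bash
python3 -c "
from h import *
s=monitor.get_state();print(s['t'],s['eef_pos'],s['ee_rot'],s['force'],s['moment'],s['q'])"
```

```text
12.15 [0.53827684 0.17697929 0.10872294] [ 3.14125811e+00  6.55073238e-04 -2.66329982e+00] [ 0.11100752 -1.11415465  0.37007669] [-0.1886023  -0.33406024  0.00281108] [ 6.62833057e-01  3.12731333e-01 -4.09353127e-01 -2.78234380e-04
 -8.48006548e-01 -1.75515247e+00]
```

servo_tool([
  {"xyz": [0,0,0.045],"angular": [0,0,4],"claw": 5.5},
  {"xyz": [0,0,0.045],"angular": [0,0,4],"claw": 5.5},
  {"xyz": [0,0,0.045],"angular": [0,0,4],"claw": 5.5},
  {"xyz": [0,0,0],"angular": [0,0,0],"claw": 5.5},
])

```text
t: 12.55
eef_pos: [0.5383, 0.177, 0.1074]
ee_rot: [3.141, 0.001, -2.871]
force: [0.6, -0.5, 0.1]
width: 0.0611
gripper_force: 40.0
```

```bash
python3 -c "
from h import *
s=monitor.get_state();print(s['t'],s['eef_pos'],s['ee_rot'],s['force'],s['moment'],s['q'])"
```

```text
12.55 [0.53826    0.17701293 0.10742984] [ 3.14115395e+00  5.64020501e-04 -2.87145655e+00] [ 0.63839111 -0.53340492  0.1452567 ] [-0.0750512  -0.27424204  0.03346111] [ 6.62915077e-01  3.14279868e-01 -4.10709984e-01 -2.53213001e-04
 -8.45117503e-01 -1.96340720e+00]
```

servo_tool([
  {"xyz": [0,0,0.03],"angular": [0,0,4],"claw": 5.5},
  {"xyz": [0,0,0.02],"angular": [0,0,4],"claw": 5.5},
  {"xyz": [0,0,0],"angular": [0,0,0],"claw": 5.5},
])

```text
t: 12.85
eef_pos: [0.5381, 0.1769, 0.1069]
ee_rot: [3.141, 0.0, -3.01]
force: [-0.6, 0.6, 1.8]
width: 0.0611
gripper_force: 40.0
```

```bash
python3 -c "
from h import *
s=monitor.get_state();print(s['t'],s['eef_pos'],s['ee_rot'],s['force'],s['moment'],s['q'])"
```

```text
12.85 [0.53812326 0.17685174 0.10691438] [ 3.14125617e+00  1.82682841e-04 -3.01044325e+00] [-0.60008533  0.62999141  1.7905733 ] [ 0.08629771 -0.16337405  0.05181666] [ 6.62829257e-01  3.14815998e-01 -4.11367798e-01 -2.64107484e-04
 -8.44284491e-01 -2.10230075e+00]
```

On the seal now. Next I take up the slack and watch the moment.

servo_tool([
  {"xyz": [0,0,0],"angular": [0,0,4],"claw": 5.5},
  {"xyz": [0,0,0],"angular": [0,0,4],"claw": 5.5},
  {"xyz": [0,0,0],"angular": [0,0,0],"claw": 5.5},
])

```text
t: 13.15
eef_pos: [0.5377, 0.1763, 0.1067]
ee_rot: [-3.141, -0.001, 3.133]
force: [-0.0, -1.8, 0.5]
width: 0.0612
gripper_force: 40.0
```

```bash
python3 -c "
from h import *
s=monitor.get_state();print(s['t'],s['eef_pos'],s['ee_rot'],s['force'],s['moment'],s['q'])"
```

```text
13.15 [0.53770703 0.17632435 0.10671924] [-3.14109028e+00 -7.87030200e-04  3.13344351e+00] [-0.00659881 -1.79319095  0.48821183] [-0.46957226  0.2265278  -0.03981123] [ 6.62597550e-01  3.14833439e-01 -4.11960856e-01 -1.27894091e-04
 -8.44930824e-01 -2.24145788e+00]
```

servo_tool([
  {"xyz": [0,0,0],"angular": [0,0,3],"claw": 5.5},
  {"xyz": [0,0,0],"angular": [0,0,3],"claw": 5.5},
  {"xyz": [0,0,0],"angular": [0,0,0],"claw": 5.5},
])

```text
t: 13.45
eef_pos: [0.5375, 0.1762, 0.1063]
ee_rot: [-3.141, -0.001, 3.03]
force: [0.9, -2.6, -4.3]
width: 0.061
gripper_force: 40.0
```

```bash
python3 -c "
from h import *
s=monitor.get_state();print(s['t'],s['eef_pos'],s['ee_rot'],s['force'],s['moment'],s['q'])"
```

```text
13.45 [0.53753859 0.17617902 0.10628292] [-3.14061414e+00 -1.15110965e-03  3.02954941e+00] [ 0.92712361 -2.58965599 -4.26915111] [-0.63230459 -0.2606981   0.17135426] [ 6.62570174e-01  3.15345087e-01 -4.12428836e-01 -1.41499395e-04
 -8.44529511e-01 -2.34531513e+00]
```

servo_tool([
  {"xyz": [0,0,0.05],"angular": [0,0,0],"claw": 5.5},
  {"xyz": [0,0,0.02],"angular": [0,0,3],"claw": 5.5},
  {"xyz": [0,0,0],"angular": [0,0,0],"claw": 5.5},
])

```text
t: 13.75
eef_pos: [0.5376, 0.1763, 0.106]
ee_rot: [-3.141, -0.001, 2.975]
force: [-1.8, -2.5, -1.8]
width: 0.0614
gripper_force: 40.0
```

```bash
python3 -c "
from h import *
s=monitor.get_state();print(s['t'],s['eef_pos'],s['ee_rot'],s['force'],s['moment'],s['q'])"
```

```text
13.75 [0.53761181 0.1762516  0.10596098] [-3.14075457e+00 -8.28848434e-04  2.97538780e+00] [-1.79923899 -2.50811218 -1.81822642] [-0.8581759   0.42735217  0.32396004] [ 6.62633949e-01  3.15697020e-01 -4.12850792e-01 -5.97920916e-05
 -8.43426390e-01 -2.39959500e+00]
```

servo_tool([
  {"xyz": [0,0,0],"angular": [0,0,3],"claw": 5.5},
  {"xyz": [0,0,0],"angular": [0,0,0],"claw": 5.5},
])

```text
t: 13.95
eef_pos: [0.5376, 0.1763, 0.1058]
ee_rot: [-3.141, -0.001, 2.923]
force: [-0.6, -2.6, -3.3]
width: 0.0613
gripper_force: 40.0
```

```bash
python3 -c "
from h import *
s=monitor.get_state();print(s['t'],s['eef_pos'],s['ee_rot'],s['force'],s['moment'],s['q'])"
```

```text
13.95 [0.53760246 0.17625856 0.10580318] [-3.14064113e+00 -8.20288993e-04  2.92343784e+00] [-0.62311945 -2.55296471 -3.30338844] [-0.96137795  0.22146204  0.63390433] [ 6.62666885e-01  3.15912677e-01 -4.12984765e-01 -3.61480381e-05
 -8.43154891e-01 -2.45159358e+00]
```

It bites: the moment went from 0.17 to 0.63 N m in 0.1 rad. Now I release and rise.

servo_tool([
  {"xyz": [0,0,0],"angular": [0,0,0],"claw": 8.0},
  {"xyz": [0,0,0],"angular": [0,0,0],"claw": 8.0},
  {"xyz": [0,0,0],"angular": [0,0,0],"claw": 8.0},
  {"xyz": [0,0,0],"angular": [0,0,0],"claw": 8.0},
  {"xyz": [0,0,0],"angular": [0,0,0],"claw": 8.0},
  {"xyz": [0,0,-0.5],"angular": [0,0,0],"claw": 8.0},
  {"xyz": [0,0,-1],"angular": [0,0,0],"claw": 8.0},
  {"xyz": [0,0,-3],"angular": [0,0,0],"claw": 8.0},
  {"xyz": [0,0,-4],"angular": [0,0,0],"claw": 8.0},
  {"xyz": [0,0,-4],"angular": [0,0,0],"claw": 8.0},
  {"xyz": [0,0,-4],"angular": [0,0,0],"claw": 8.0},
  {"xyz": [0,0,-3],"angular": [0,0,0],"claw": 8.0},
  {"xyz": [0,0,0],"angular": [0,0,0],"claw": 8.0},
  {"xyz": [0,0,0],"angular": [0,0,0],"claw": 8.0},
])

```text
t: 15.35
eef_pos: [0.5381, 0.1767, 0.3026]
ee_rot: [3.139, 0.001, 2.921]
force: [0.2, 0.3, -0.4]
width: 0.0797
gripper_force: 0.0
```

Run:
```python
from h import *
s=monitor.get_state();print(s['t'],s['eef_pos'],s['force'],s['moment'],s['width'])
f=grab('wrist'); cv2.imwrite('pics/w4.png',f['color'])
```

```text
15.35 [0.53809656 0.17669324 0.30263295] [ 0.19073366  0.25469011 -0.44084999] [-0.03144896 -0.16297915 -0.03545652] 0.07972852367621361
```

View pics/w4.png

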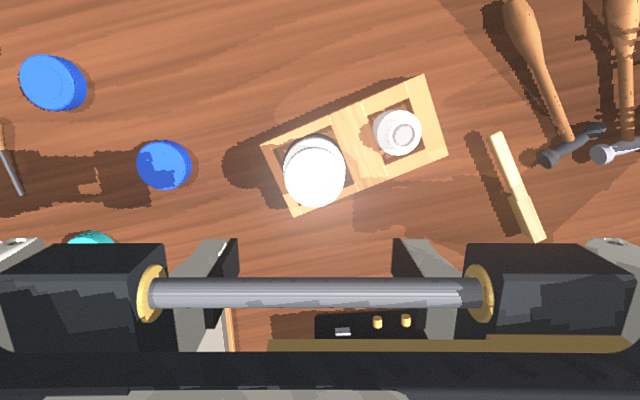

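The lid sits centred and level on the large jar at (314,172), the gripper is clear, and nothing else has moved. Handing in.

```bash
python3 -c "
from station import order; print(order.job_done())"
```

```text
the job is handed in; nothing more can be done
None
```

The larger jar is closed with its own lid: it dropped into the thread, was screwed onto the seal until it bit (0.63 N m) and released, and the job was handed in at about 15 s with no verdict returned.

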